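# Roll a glass vial up the loading lane into the nest of a vial reader

### The arm

A 6-joint arm with a two-finger parallel gripper is mounted at the origin on a cart in front of the work surface, level with it; the furniture and walls round the work are solid. World frame = base frame: x ahead of the robot, y to its left, z up, the work surface at z = 0. Lengths are in m, angles in rad, forces in N, time in s.
With the tool pointing down it reaches from about 0.4 to 0.825 m from the base axis. Payload 7 kg.
Tool frame: the origin (TCP) lies midway between the tips of the shut fingers; the grasp point (between the pads) lies arm.hold_point_z behind it (arm.hold_point_z is the distance from the TCP to the grasp point, in m); z points along the fingers, y is the line along which they close (so a half turn about z gives the same grasp; the last joint's range is limited). The gripper opens to 88 mm and grips with 3 to 60 N. Pads are 19 mm wide; open, the fingers measure 130 mm over their backs; the gripper's body (78 mm by 193 mm) begins 47 mm behind the grasp point.
Start: joints at [-1.025, 0.359, 0.012, 0, -1.224, -0.288], TCP at [0.172, -0.653, 0.227] pointing down, gripper open.
Joint ranges: [-3.07, 3.07], [-1.43, 2.12], [-1.02, 1.25], [-3.03, 1.67], [-3.05, -0], [-3.03, 3.03]. Speed limits (rad/s): [2.39, 2.39, 3.01, 3.14, 3.14, 3.14].

### API

Orientations are given as [roll, pitch, yaw] about the fixed x, y, z axes, in that order (R = Rz(yaw) Ry(pitch) Rx(roll)).
In Python, from station import arm gives the robot as it stands.
- The arm moves only by the shell command python3 -m crank 'ROWS' [OPENING] [FORCE]. ROWS is JSON, a list that holds one entry, the list of rows, each a list of 4 numbers: the shift along the tool's x, y, z in units of 25 mm (1.0 is 25 mm), then the turn about the tool's z in units of 5 degrees (1.0 is 5 degrees). A call has 1 to 12 rows; each row is the pose to reach, as a shift and turn from the pose commanded when the call began, along the tool's axes at that moment; what a row does not reach only later rows make up. A row lasts 1/8 s, in which the tool goes at most 62.5 mm and 10.7 degrees, less where a joint would pass 70% of its speed; a pose out of reach is approached as far as the arm can. A call with a gripper value outside its range is refused whole. OPENING is the closure, from 0 (fully open) to 1 (shut), set as the call begins (- or left out, the last holds). The fingers move at their own pace and stop on an object; FORCE is the grip in N (left out, the last holds). Time passes only in rows, so rows that repeat a pose let the fingers close. It gives the time, the measured TCP pose, the force, the opening and the grip force at its end, in the units of the state.
- arm.get_state(): the state, without advancing time (a new reading comes with each control period).
- arm.grab_frame(name): name is "side" or "top"; returns (picture, depth): 420x560x3 uint8, red, green, blue; 420x560 float32, m along the optical axis (not along the pixel's ray), 0 where there is no reading.
- arm.get_calibration(name): a dict with "mtx" (3x3 intrinsics, pixels), "R" (3x3) and "t" (3): a world point X has camera coordinates R X + t. Camera axes: x right, y down, z forward; pixel columns grow to the right and rows downward; lengths in m; the calibration is good to about 2 mm. A picture is of the moment at which its call begins. get_calibration takes no time and is no camera call.
- arm.job_done(): hands the job in; it is judged then, once.
Trained networks look in the newest picture that a camera, given by its name, has taken for a name from the list of things; names that differ only in an ending like _2 or _b are one class to them, and where a whole thing is asked for, a point or a joint stands for the part that bears it (a point fixed in the world has none). Each returns a list of dicts, best first, with "score" (0 to 1); they miss things now and then, are a little off and sometimes report something else, mostly with a low value. They report only what shows in the picture. A call takes as long as a camera call. They do not tell look-alikes from the thing itself.
- arm.recognise(thing, camera): "extent" ([left, top, width, height] in pixels, round what is visible of it).
- arm.trace(thing, camera): "mask" (420x560 bool, what is visible of it) and "extent" ([left, top, width, height] in pixels, round what is visible of it).
The state is a dict: "t": time; "q": joint angles; "qd": joint speeds; "joint_efforts": joint torques, N m; "eef_pos": TCP position; "ee_rot": TCP orientation; "force": force on the tool from outside, world axes, zero at the start; "moment": the same for the moment, N m; "width": finger opening in m; "gripper_force": force on a finger pad.
Only numpy, scipy, OpenCV 4.12 (cv2) and the standard library are available. Lean on these libraries where they do the work, as an engineer would, in place of code of your own. Each camera call takes 0.05 s, during which the arm holds its last target. There are 200 camera calls.

### The job

Load the vial reader: take the loading paddle out of its stand and with its blade roll the glass vial gently up the sloping lane, under the two catches, against the sprung buffer to its stop, so that the catches drop behind it and it stays when you draw the paddle back. Touch the vial with nothing but the paddle, keep it in the lane and do not press hard on the glass, leave the things around alone, and stand the paddle back in its stand.

Things in the scene. Friction and masses are not known exactly. Their poses are not given: they have to be found in the camera images.
- reader: Vial reader, fixed to the bench: an aluminium lane on a grey base with a white console (58 x 116 mm, 88 mm high) at the far end, about 260 mm long in all. Origin on the bench under the lane; +x is the loading direction (up the lane to the console), +z up. A vial that the catches do not hold rolls back down the lane.
- lane (a point): Point on the lane's floor, midway between its walls, 36 mm above the bench. Frame tilted with the lane: +x up the lane (climbs 5 degrees), +y across to the left, +z square to the floor. Floor z = 0 from x = -0.103 to 0.095; walls 79 mm apart inside, 91 mm outside, 18 mm high.
- pins (a point): Lower end of the lane: midway between two steel pins (5 mm thick, 15 mm high, at y = +-0.030), on the floor, 99 mm down the lane from the lane point; same axes. The vial lies against the pins at the start; between and behind them is free space for the paddle.
- nest_mid (a point): Axis of the vial when home at the MIDDLE setting, 45 mm up the lane from the lane point. The nest (dark steel frame clamped on the walls, top 39 mm above the floor) is set anew each time, up to 15 mm either way along x; not measured: feel for it. Two steel catches (8 mm wide, y = +-0.0295) are met 31 mm before home and lifted with a push of 1 to 3 N.
- hood (a point): Lower front edge of the clear window hood, mid width, 46 mm above the floor (hood top 48 mm), reaching to the console. Below is the nest's buffer: met 13 mm before home, push 2 to 5 N, hard stop 2.2 mm past home. The catches drop only when the vial is 1.5 mm past home, and it springs back on to them; short of that it is thrown back. A push of 7 to 8 N is the hard stop.
- vial: Brown glass vial with a flush black cap and a white label, a plain cylinder 23 mm in diameter and 76 mm long, 30 to 65 g, lying across the lane at its lower end. Origin on its axis, half way along; +y along the axis; x and z turn as it rolls. It rolls easily. It is glass: the paddle must never press on it with more than 12 N.
- paddle: Loading paddle, 102 mm high, 60 g, standing upright in its stand. Origin in the middle of the blade's lower edge; +z up the handle; the blade is a white plate 8 mm thick (x), 36 mm wide (y), from z = 0 to 0.046; above it a black handle 14 mm thick (x), 24 mm wide (y), from z = 0.044 to 0.102. Front and back are alike (either face may push). The blade passes between the catches.
- stand: Paddle stand, fixed: grey block 50 x 74 mm, 32 mm high on a dark foot plate 66 x 90 mm, with a slot 12 mm (x) by 40 mm (y), 24 mm deep, in its top. Origin under its centre on the bench; the paddle stands on the slot's floor, 8 mm above the bench, x along x. It stands left or right of the lane's lower end.
- beaker: Small clear beaker, 45 mm wide, 59 mm high, a bystander on the other side of the lane. Origin under its centre.
- tube: Capped 50 ml tube standing upright, 34 mm wide, 113 mm high, a bystander. Origin under its centre.
- timer: Flat bench timer, 66 x 64 x 20 mm, a bystander. Origin under its centre.
There are look-alikes about, which are no part of the job. Leave any blue look-alike of the vial alone. What is shaped like the paddle but yellow is not meant.

How it is judged:
By the outcome, as a careful person would: the job done as asked, in the order asked, and still so for the second after the job is handed in, with the robot touching nothing.
It also fails if it takes over 64 s, if anything falls off the work surface, if the arm or the gripper's body presses on something with over 40 N, if the wrist force passes 120 N, or if a joint passes its speed limit or range.

## Working session

There is one attempt and no reset: what is moved stays moved. The work goes in short steps, Python scripts to look and compute and a shell command to move; the robot and the scene stay as the last step left them, time stands still between calls to the robot, and variables do not carry over. Pictures are saved under pics/ and viewed, at most 13 in all, crops included, and the job is handed in when it is done.

```bash
ls; mkdir -p pics; python3 - <<'E'
from station import arm
import cv2,numpy as np
s=arm.get_state();print({k:np.round(v,3).tolist() for k,v in s.items()}, arm.hold_point_z)
for n in('side','top'):
    p,d=arm.grab_frame(n);cv2.imwrite(f'pics/{n}0.png',p[:,:,::-1]);np.save(f'pics/{n}0.npy',d)
    c=arm.get_calibration(n);print(n,np.round(c['mtx'],1).tolist(),np.round(c['R'],3).tolist(),np.round(c['t'],3).tolist())
    for th in('reader','vial','paddle','stand','beaker','tube','timer'):
        print(th,[(round(float(r['score']),2),np.round(r['extent']).tolist()) for r in arm.recognise(th,n)][:4])
E
```

```text
pics
{'t': 0.0, 'q': [-1.025, 0.359, 0.011, -0.0, -1.224, -0.288], 'qd': [-0.001, 0.001, -0.0, 0.0, -0.001, -0.0], 'joint_efforts': [-0.001, -58.272, 29.306, 6.998, 0.007, -0.0], 'eef_pos': [0.172, -0.652, 0.226], 'ee_rot': [3.14, -0.0, -2.884], 'force': [-1.258, 0.015, 0.209], 'moment': [-0.016, -0.023, 0.013], 'gripper_force': 0.0, 'width': 0.087} 0.0188
side [[483.8, 0.0, 275.8], [0.0, 483.8, 209.9], [0.0, 0.0, 1.0]] [[0.848, -0.529, 0.015], [-0.187, -0.325, -0.927], [0.495, 0.784, -0.375]] [-0.407, 0.217, 0.643]
reader [(0.58, [246.0, 190.0, 131.0, 78.0])]
vial [(0.69, [247.0, 232.0, 31.0, 23.0]), (0.49, [271.0, 207.0, 13.0, 16.0])]
paddle [(0.7, [165.0, 187.0, 7.0, 39.0]), (0.6, [207.0, 199.0, 17.0, 49.0])]
stand [(0.71, [153.0, 213.0, 38.0, 35.0])]
beaker [(0.57, [286.0, 280.0, 32.0, 48.0])]
tube [(0.81, [227.0, 178.0, 17.0, 49.0])]
timer [(0.91, [349.0, 275.0, 48.0, 32.0])]
top [[394.6, 0.0, 285.7], [0.0, 394.6, 208.7], [0.0, 0.0, 1.0]] [[0.003, -1.0, 0.024], [-0.99, -0.007, -0.141], [0.142, -0.023, -0.99]] [0.063, 0.522, 0.885]
reader [(0.93, [250.0, 113.0, 54.0, 115.0])]
vial [(0.71, [208.0, 161.0, 33.0, 12.0]), (0.61, [263.0, 217.0, 36.0, 10.0])]
paddle [(0.71, [232.0, 239.0, 16.0, 10.0]), (0.58, [177.0, 265.0, 21.0, 4.0])]
stand [(0.61, [172.0, 250.0, 39.0, 34.0])]
beaker [(0.76, [355.0, 228.0, 25.0, 22.0]), (0.57, [252.0, 110.0, 52.0, 120.0])]
tube [(0.68, [185.0, 190.0, 26.0, 20.0])]
timer [(0.68, [349.0, 166.0, 28.0, 30.0])]
```

View pics/side0.png

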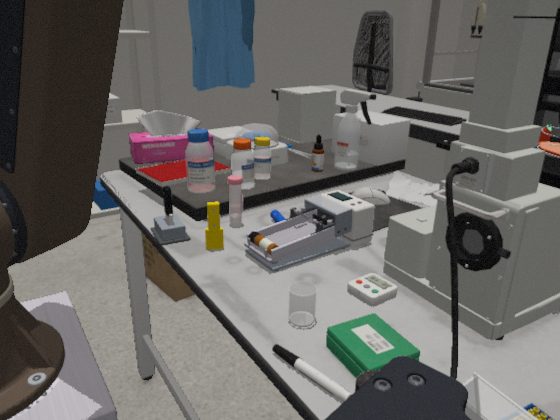

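View pics/top0.png

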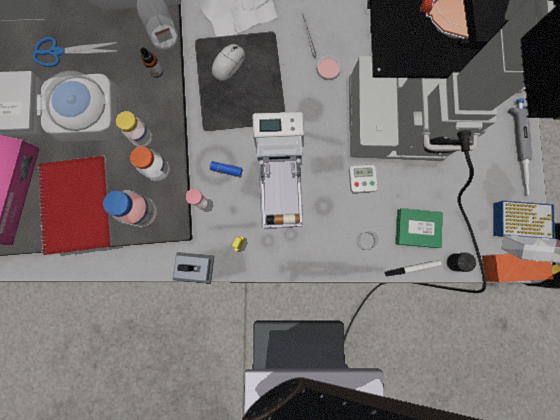

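The black-handled paddle stands in the grey stand, at top (188,267) and side (168,205). The yellow look-alike is at top (238,243) and side (214,228). The brown vial lies in the lane at top (281,218) and side (262,244); the blue look-alike is at (226,169). I choose the black paddle and the brown vial.

```bash
cat > h.py <<'E'
from station import arm
import cv2,numpy as np
def cloud(n,d):
    c=arm.get_calibration(n);K,R,t=c['mtx'],np.array(c['R']),np.array(c['t'])
    v,u=np.mgrid[:420,:560]
    P=np.stack([(u-K[0][2])/K[0][0]*d,(v-K[1][2])/K[1][1]*d,d],-1)-t
    return P@R     # R^T (x-t)
def proj(n,X):
    c=arm.get_calibration(n);x=np.array(X)@np.array(c['R']).T+c['t'];x=x@np.array(c['mtx']).T;return x[...,:2]/x[...,2:]
E
python3 - <<'E'
from h import *
for n in('top','side'):
    arm.grab_frame(n);d=np.load(f'pics/{n}0.npy');P=cloud(n,d)
    for th in('reader','lane','nest_mid','vial','paddle','stand','beaker','tube','timer'):
        for r in arm.trace(th,n)[:2]:
            m=r['mask']&(d>0);q=P[m]
            if len(q)<5: continue
            r2=cv2.minAreaRect((q[:,:2]*1000).astype(np.float32))
            print(n,th,round(float(r['score']),2),np.round(r['extent']).tolist(),'med',np.round(np.median(q,0),3),'z2-98',np.round(np.percentile(q[:,2],[2,98]),3),'rect',np.round(r2[0],0),np.round(r2[1],0),round(r2[2],1))
P,_=0,0
im=cv2.imread('pics/top0.png')
a=cv2.resize(im[100:235,235:320],None,fx=4.3,fy=4.3,interpolation=2);b=cv2.resize(im[230:290,165:255],None,fx=4.3,fy=4.3,interpolation=2)
im=cv2.imread('pics/side0.png');c=cv2.resize(im[175:255,150:235],None,fx=4,fy=4)
o=np.zeros((600,800,3),np.uint8);o[:a.shape[0],:a.shape[1]]=a;o[:b.shape[0],400:400+b.shape[1]]=b;o[265:265+c.shape[0],400:400+c.shape[1]]=c
cv2.imwrite('pics/crop.png',o)
E
```

```text
top reader 0.9 [252.0, 110.0, 52.0, 119.0] med [0.633 0.082 0.054] z2-98 [0.008 0.091] rect [629.  78.] [295. 129.] 3.5
top lane 0.8 [253.0, 115.0, 51.0, 112.0] med [0.633 0.082 0.059] z2-98 [0.012 0.091] rect [625.  85.] [122. 293.] 89.2
top nest_mid 0.63 [253.0, 110.0, 48.0, 115.0] med [0.633 0.082 0.058] z2-98 [0.011 0.091] rect [615.  88.] [128. 271.] 89.2
top vial 0.85 [264.0, 216.0, 36.0, 10.0] med [0.496 0.075 0.049] z2-98 [0.041 0.053] rect [498.  75.] [22. 74.] 2.7
top vial 0.67 [208.0, 162.0, 36.0, 14.0] med [0.622 0.211 0.021] z2-98 [0.013 0.025] rect [623. 211.] [76. 23.] 77.5
top paddle 0.71 [233.0, 236.0, 13.0, 14.0] med [0.44  0.172 0.099] z2-98 [0.011 0.104] rect [441. 173.] [17. 34.] 48.3
top beaker 0.76 [355.0, 230.0, 24.0, 20.0] med [ 0.452 -0.131  0.019] z2-98 [-0.    0.06] rect [ 449. -127.] [51. 43.] 43.9
top tube 0.82 [187.0, 189.0, 22.0, 18.0] med [0.534 0.262 0.111] z2-98 [0.002 0.115] rect [544. 276.] [56. 37.] 46.6
top timer 0.67 [349.0, 163.0, 26.0, 34.0] med [ 0.601 -0.121  0.018] z2-98 [0.001 0.022] rect [ 602. -125.] [66. 71.] 3.3
side reader 0.83 [247.
[... 727 characters left out ...]
0.0, 19.0, 49.0] med [0.438 0.17  0.041] z2-98 [-0.001  0.101] rect [466. 233.] [150.  41.] 63.8
side paddle 0.41 [248.0, 232.0, 24.0, 22.0] med [0.49  0.07  0.047] z2-98 [0.035 0.052] rect [495.  74.] [19. 75.] 3.0
side stand 0.58 [148.0, 211.0, 43.0, 36.0] med [0.375 0.251 0.02 ] z2-98 [0.001 0.033] rect [388. 290.] [111.  73.] 83.7
side beaker 0.7 [286.0, 280.0, 28.0, 46.0] med [ 0.444 -0.135  0.038] z2-98 [0.002 0.058] rect [485. -86.] [149.  43.] 47.4
side tube 0.7 [227.0, 174.0, 18.0, 51.0] med [0.531 0.256 0.059] z2-98 [0.002 0.113] rect [551. 290.] [97. 31.] 59.7
side timer 0.86 [350.0, 274.0, 51.0, 34.0] med [ 0.591 -0.131  0.017] z2-98 [0.002 0.02 ] rect [ 600. -122.] [68. 66.] 4.8
```

View pics/crop.png

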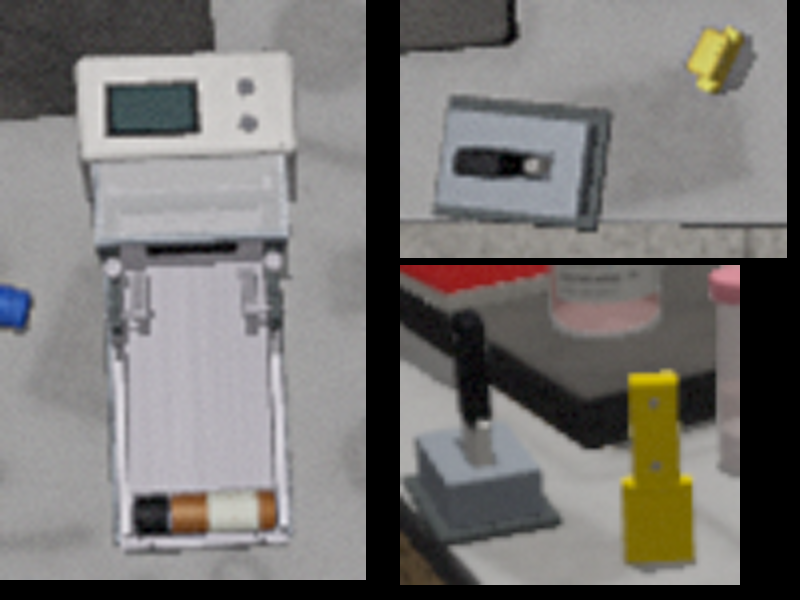

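The crop confirms the black-handled, white-bladed paddle in the grey stand (top 188,267), not the yellow one. The brown vial lies square at the lane's lower end. Next I'll get exact fits.

```bash
python3 - <<'E'
from h import *
def rect(q):
    r=cv2.minAreaRect((q[:,:2]*1000).astype(np.float32));return np.round(r[0],1),np.round(r[1],1),round(r[2],1),len(q)
for n in('top','side'):
    d=np.load(f'pics/{n}0.npy');P=cloud(n,d);x,y,z=P[...,0],P[...,1],P[...,2]
    b=(abs(x-.375)<.06)&(abs(y-.25)<.07)&(d>0)
    for nm,lo,hi in(('foot',.004,.012),('block',.027,.037),('top',.095,.13)):
        q=P[b&(z>lo)&(z<hi)]
        if len(q)>4: print(n,'stand',nm,rect(q),np.round(np.median(q,0),4))
    b=(abs(x-.63)<.17)&(abs(y-.08)<.08)&(d>0)
    for nm,lo,hi in(('console',.083,.095),):
        q=P[b&(z>lo)&(z<hi)];print(n,nm,rect(q),np.round(np.median(q,0),4))
    # lane floor: plane & wall tops by x-slices
    for x0 in np.arange(.48,.72,.02):
        s=b&(abs(x-x0)<.01); yy=y[s];zz=z[s]
        if n=='top':
            fl=s&(abs(y-.08)<.02); zf=np.median(z[fl]); 
            w=s&(z>.022); print(round(x0,2),'floor z',round(float(zf),4),'y ext',np.round(np.percentile(y[w],[1,99]),4))
E
```

```text
top stand foot (array([388.2, 253.3]), array([ 79.1, 137.1]), 5.7, 266) [0.3853 0.2629 0.0061]
top stand block (array([385.4, 283.2]), array([74.8, 49.9]), 84.5, 575) [0.3865 0.2787 0.0318]
top stand top (array([403. , 236.6]), array([ 19.8, 123.5]), 20.2, 88) [0.3868 0.2818 0.1089]
top console (array([686.1,  85.2]), array([103.1, 115.9]), 2.2, 2089) [0.6876 0.0851 0.0883]
0.48 floor z 0.0031 y ext [0.0298 0.1188]
0.5 floor z 0.0498 y ext [0.0308 0.1204]
0.52 floor z 0.0302 y ext [0.0309 0.1208]
0.54 floor z 0.0319 y ext [0.0333 0.121 ]
0.56 floor z 0.0341 y ext [0.0334 0.1235]
0.58 floor z 0.0355 y ext [0.0357 0.1237]
0.6 floor z 0.0372 y ext [0.0361 0.1253]
0.62 floor z 0.0392 y ext [0.0362 0.1261]
0.64 floor z 0.0624 y ext [0.0332 0.1321]
0.66 floor z 0.0884 y ext [0.0332 0.1344]
0.68 floor z 0.0888 y ext [0.0284 0.1418]
0.7 floor z 0.0886 y ext [0.0282 0.142 ]
side stand foot (array([386.3, 245.1]), array([ 61.2, 149.7]), 41.7, 221) [0.3657 0.2483 0.0062]
side stand block (array([387.5, 248.8]), array([ 61.1, 146.2]), 7.4, 329) [0.3798 0.2703 0.0314]
side stand top (array([400.6, 236.3]), array([ 19.5, 124.6]), 19.3, 72) [0.3824 0.2752 0.1052]
side console (array([684.7,  82.5]), array([106. , 115.6]), 5.4, 1008) [0.6786 0.0766 0.0879]
```

```bash
cat >> h.py <<'E'
def rows(wps,start=None):
    s=arm.get_state();p=np.array(s['eef_pos']);r=s['ee_rot']
    if start is not None: p=np.array(start[:3])
    a=r[2] if start is None else np.radians(start[3])
    X=np.array([np.cos(a),np.sin(a),0]);Y=np.array([np.sin(a),-np.cos(a),0])
    for w in wps:
        d=(np.array(w[:3])-p)/.025; t=(np.degrees(a)-w[3]+180)%360-180
        print([round(float(v),2) for v in(d@X,d@Y,-d[2],t/5)])
E
python3 - <<'E'
from h import *
print(np.round(np.linalg.inv([[1]]),0))
rows([(.22,-.60,.226,-160),(.31,-.48,.226,-150),(.40,-.33,.226,-140),(.45,-.2,.226,-130),(.47,-.05,.226,-120),(.46,.1,.226,-110),(.42,.23,.22,-100),(.3855,.2825,.2,-95.5),(.3855,.2825,.14,-95.5)])
E
```

```text
[[1.]]
[-2.39, 1.55, 0.02, -1.05]
[-7.1, 5.27, 0.02, -3.05]
[-12.11, 10.16, 0.02, -5.05]
[-15.37, 14.67, 0.02, -7.05]
[-17.67, 20.27, 0.02, -9.05]
[-18.81, 26.18, 0.02, -11.05]
[-18.59, 31.61, 0.26, -13.05]
[-17.79, 33.99, 1.06, -13.95]
[-17.79, 33.99, 3.46, -13.95]
```

```bash
python3 -m crank '[[[-2,1.3,0,-1],[-4,2.7,0,-2],[-5.8,4.2,0,-3],[-7.5,5.7,0,-4],[-9.2,7.3,0,-5],[-10.9,9,0,-6],[-12.3,10.6,0,-7],[-13.5,12.3,0,-8],[-14.7,14,0,-9],[-15.6,15.8,0,-10],[-16.4,17.5,0,-11],[-17.1,19.3,0,-12]]]' 0
python3 - <<'E'
from h import *
rows([(.46,.1,.226,-100),(.42,.23,.22,-95.5),(.3855,.2825,.2,-95.5),(.3855,.2825,.14,-95.5)])
E
```

```text
t: 3.3
eef_pos: [0.4627, -0.0756, 0.2269]
ee_rot: [-3.141, 0.0, -1.834]
force: [0.8, -0.5, 0.4]
width: 0.0878
gripper_force: 0.0
[-6.75, 1.93, 0.03, -1.01]
[-11.36, 4.82, 0.27, -1.91]
[-13.03, 6.7, 1.07, -1.91]
[-13.03, 6.7, 3.47, -1.91]
```

```bash
python3 -m crank '[[[-2.2,0.6,0,-0.4],[-4.5,1.3,0,-0.8],[-6.7,1.9,0,-1.2],[-8.5,3,0,-1.5],[-10,4,0,-1.9],[-11.4,4.9,0.3,-1.9],[-12.4,6,1,-1.9],[-13,6.7,2,-1.9],[-13,6.7,3,-1.9],[-13,6.7,3,-1.9]]]'
python3 - <<'E'
from h import *
s=arm.get_state();print(np.round(s['eef_pos'],4),np.round(np.degrees(s['ee_rot']),2))
p,d=arm.grab_frame('side');cv2.imwrite('pics/s1.png',cv2.resize(p[110:270,90:290,::-1],None,fx=3.6,fy=3.6,interpolation=2))
p,d2=arm.grab_frame('top');cv2.imwrite('pics/t1.png',p[:,:,::-1])
rows([(.3855,.2825,.069,-95.5)])
E
```

```text
t: 4.55
eef_pos: [0.3853, 0.2797, 0.1503]
ee_rot: [3.14, -0.003, -1.67]
force: [-0.2, -0.2, -0.2]
width: 0.0873
gripper_force: 0.0
[0.3853 0.2797 0.1503] [ 1.799e+02 -1.700e-01 -9.570e+01]
[-0.07, 0.05, 3.33, -0.04]
```

View pics/s1.png

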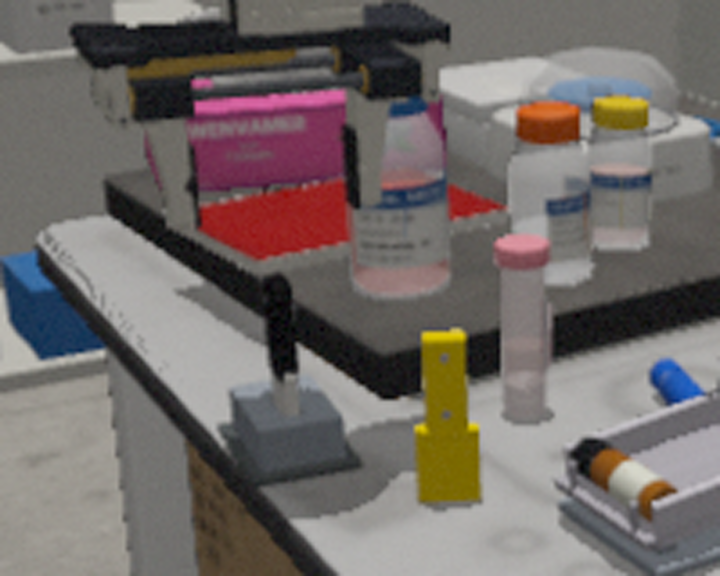

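The side crop shows the open fingers (crop 180,160 and 365,150) straddling the black handle (280,320). Going down.

```bash
python3 -m crank '[[[0,0,0.8,0],[0,0,1.7,0],[0,0,2.6,0],[0,0,3.3,0],[0,0,3.3,0]]]' && python3 -m crank '[[[0,0,0,0],[0,0,0,0],[0,0,0,0],[0,0,0,0],[0,0,0,0],[0,0,0,0]]]' 1 25
```

```text
t: 5.28
eef_pos: [0.3865, 0.2802, 0.0692]
ee_rot: [3.141, -0.001, -1.671]
force: [0.2, -0.4, 0.3]
width: 0.0879
gripper_force: 0.0
t: 6.02
eef_pos: [0.3862, 0.2805, 0.0691]
ee_rot: [3.142, -0.0, -1.671]
force: [0.4, -0.4, -0.1]
width: 0.0332
gripper_force: 0.0
```

```bash
python3 -m crank '[[[0,0,0,0],[0,0,0,0],[0,0,0,0],[0,0,0,0]]]' && python3 -m crank '[[[0,0,0,0],[0,0,-0.3,0],[0,0,-0.6,0],[0,0,-1,0],[0,0,-1.5,0],[0,0,-2,0],[0,0,-2.4,0],[0,0,-2.4,0]]]'
```

```text
t: 6.52
eef_pos: [0.386, 0.2804, 0.069]
ee_rot: [3.141, -0.0, -1.671]
force: [-2.1, 0.5, 0.7]
width: 0.014
gripper_force: 25.0
t: 7.52
eef_pos: [0.3866, 0.281, 0.1301]
ee_rot: [-3.141, 0.002, -1.671]
force: [-0.2, 0.1, -0.3]
width: 0.014
gripper_force: 25.0
```

```bash
python3 - <<'E'
from h import *
rows([(.3866,.281,.19,-95.7),(.461,.0743,.19,-87.4),(.461,.0743,.14,-87.4)])
E
```

```text
[-0.0, -0.0, -2.4, -0.01]
[7.93, -3.79, -2.4, -1.67]
[7.93, -3.79, -0.4, -1.67]
```

```bash
python3 -m crank '[[[0,0,-1.2,0],[0,0,-2.4,0],[1.5,-0.8,-2.4,-0.4],[3.3,-1.6,-2.4,-0.8],[5,-2.4,-2.4,-1.2],[6.7,-3.2,-2.4,-1.5],[7.9,-3.8,-2.4,-1.65],[7.9,-3.8,-1.4,-1.65],[7.9,-3.8,-0.4,-1.65],[7.9,-3.8,-0.4,-1.65]]]'
python3 - <<'E'
from h import *
s=arm.get_state();print(np.round(s['eef_pos'],4),np.round(np.degrees(s['ee_rot']),2))
p,d=arm.grab_frame('side');np.save('pics/s2.npy',d);cv2.imwrite('pics/s2.png',cv2.resize(p[150:280,190:390,::-1],None,fx=4,fy=4,interpolation=2))
P=cloud('side',d);x,y,z=P[...,0],P[...,1],P[...,2]
# white blade points
b=(abs(x-.461)<.03)&(abs(y-.074)<.04)&(z>.075)&(z<.13)&(d>0);v,u=np.nonzero(b)
print(b.sum(),u.min(),u.max(),v.min(),v.max())
q=P[b&(z<.115)];print(np.round(np.percentile(q,[2,50,98],axis=0),4))
E
```

```text
t: 8.78
eef_pos: [0.4596, 0.0735, 0.1373]
ee_rot: [3.138, -0.002, -1.528]
force: [0.5, 0.1, -1.7]
width: 0.0139
gripper_force: 25.0
[0.4596 0.0735 0.1373] [ 1.7977e+02 -1.1000e-01 -8.7520e+01]
342 238 251 203 232
[[0.4538 0.058  0.0774]
 [0.4557 0.0694 0.0963]
 [0.4633 0.0924 0.1142]]
```

View pics/s2.png

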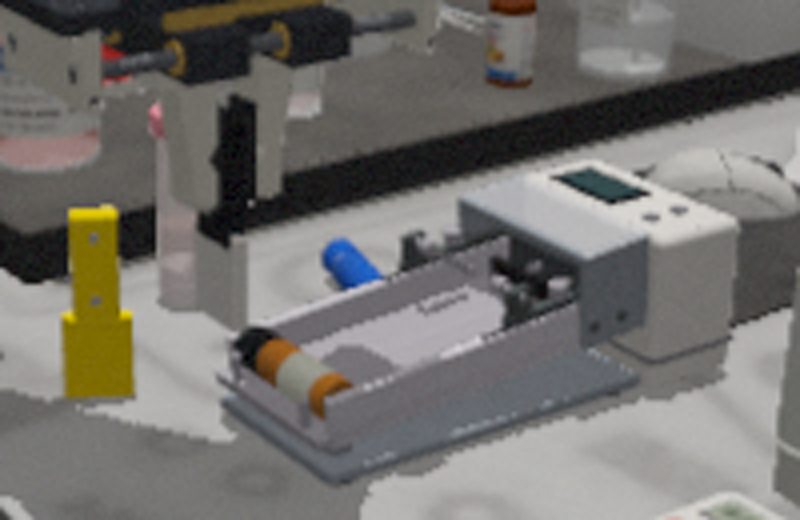

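Side crop: the paddle hangs upright in the grip (blade at crop 222,280), just behind the vial (290,365) and in line with the lane. Lowering it behind the pins.

```bash
python3 -m crank '[[[0,0,0.5,0],[0,0,1,0],[0,0,1.5,0],[0,0,1.8,0],[0,0,1.8,0],[0,0,1.8,0]]]'
python3 - <<'E'
from h import *
s=arm.get_state();print(np.round(s['eef_pos'],4),np.round(np.degrees(s['ee_rot']),2))
p,d=arm.grab_frame('side')
P=cloud('side',d);x,y,z=P[...,0],P[...,1],P[...,2]
for m,nm in((((x<.472)&(x>.44)&(z>.045)&(z<.07)),'blade'),):
    q=P[m&(abs(y-.075)<.03)&(d>0)];print(nm,len(q),np.round(np.percentile(q,[2,50,98],axis=0),4))
a=np.radians(2.5)
x0,y0,z0=.4605,.0743,.0945
for s_ in(.01,.02,.03,.05,.1,.14,.17):
    h=s_*np.cos(np.radians(5));rows([(x0+h*np.cos(a),y0+h*np.sin(a),z0+s_*np.sin(np.radians(5)),-87.5)],(x0,y0,z0,-87.5))
E
```

```text
t: 9.57
eef_pos: [0.4612, 0.0746, 0.0943]
ee_rot: [-3.141, -0.0, -1.527]
force: [0.4, 0.6, 0.3]
width: 0.0136
gripper_force: 25.0
[0.4612 0.0746 0.0943] [-179.99   -0.    -87.47]
blade 151 [[0.4556 0.059  0.0454]
 [0.4574 0.0728 0.0573]
 [0.4632 0.0952 0.0695]]
[-0.0, -0.4, -0.03, 0.0]
[0.0, -0.8, -0.07, 0.0]
[-0.0, -1.2, -0.1, 0.0]
[0.0, -1.99, -0.17, 0.0]
[0.0, -3.98, -0.35, 0.0]
[0.0, -5.58, -0.49, 0.0]
[0.0, -6.77, -0.59, 0.0]
```

```bash
python3 -m crank '[[[0,0,0,0],[0,-0.15,-0.01,0],[0,-0.3,-0.03,0],[0,-0.45,-0.04,0],[0,-0.6,-0.05,0],[0,-0.7,-0.06,0],[0,-0.85,-0.07,0],[0,-1,-0.09,0],[0,-1.2,-0.1,0],[0,-1.4,-0.12,0],[0,-1.6,-0.14,0],[0,-1.8,-0.16,0]]]' - 60
python3 - <<'E'
from h import *
p,d=arm.grab_frame('side');P=cloud('side',d)
cv2.imwrite('pics/s3.png',cv2.resize(p[150:280,190:390,::-1],None,fx=4,fy=4,interpolation=2))
for r in arm.trace('vial','side')[:2]:
    q=P[r['mask']&(d>0)];r2=cv2.minAreaRect((q[:,:2]*1000).astype(np.float32));print(r['score'],np.round(np.median(q,0),4),r2)
E
```

```text
t: 11.12
eef_pos: [0.5063, 0.0765, 0.0981]
ee_rot: [3.142, -0.0, -1.527]
force: [-0.2, -0.9, -0.4]
width: 0.0136
gripper_force: 60.0
```

View pics/s3.png

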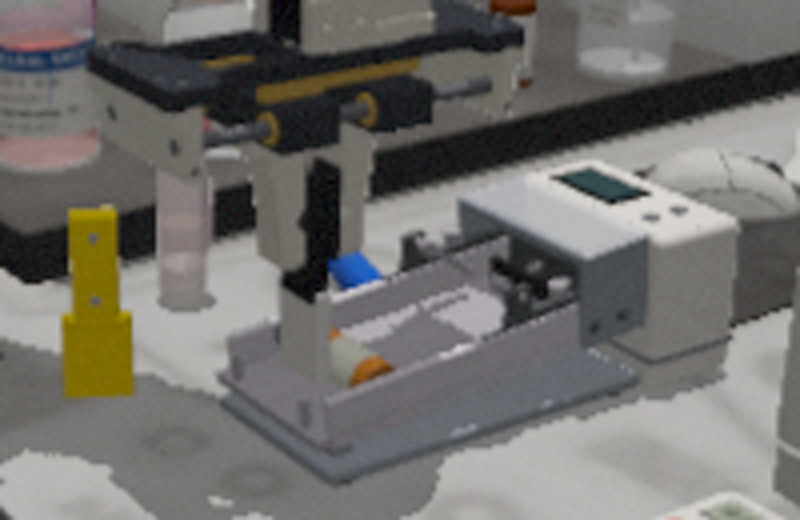

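The blade (crop 303,330) is rolling the vial (355,360) squarely up the lane past the pins. Continuing.

```bash
python3 -m crank '[[[0,-0.2,-0.02,0],[0,-0.4,-0.03,0],[0,-0.6,-0.05,0],[0,-0.8,-0.07,0],[0,-1,-0.09,0],[0,-1.2,-0.1,0],[0,-1.4,-0.12,0],[0,-1.6,-0.14,0],[0,-1.8,-0.16,0],[0,-1.9,-0.17,0],[0,-2,-0.17,0],[0,-2,-0.17,0]]]'
python3 - <<'E'
from h import *
p,d=arm.grab_frame('side')
cv2.imwrite('pics/s4.png',cv2.resize(p[150:280,190:390,::-1],None,fx=4,fy=4,interpolation=2))
p,d=arm.grab_frame('top');cv2.imwrite('pics/t4.png',p[:,:,::-1])
F=[]
for i in range(4):
    arm.grab_frame('top');F.append(arm.get_state()['force'])
print(np.round(F,2).tolist())
E
```

```text
t: 12.72
eef_pos: [0.556, 0.0786, 0.1023]
ee_rot: [3.142, -0.0, -1.527]
force: [-0.3, 0.3, 0.0]
width: 0.0136
gripper_force: 60.0
[[-0.73, 0.03, -0.58], [-0.28, 0.44, -0.16], [-1.08, 0.42, -0.26], [-0.06, 0.29, -0.64]]
```

View pics/s4.png

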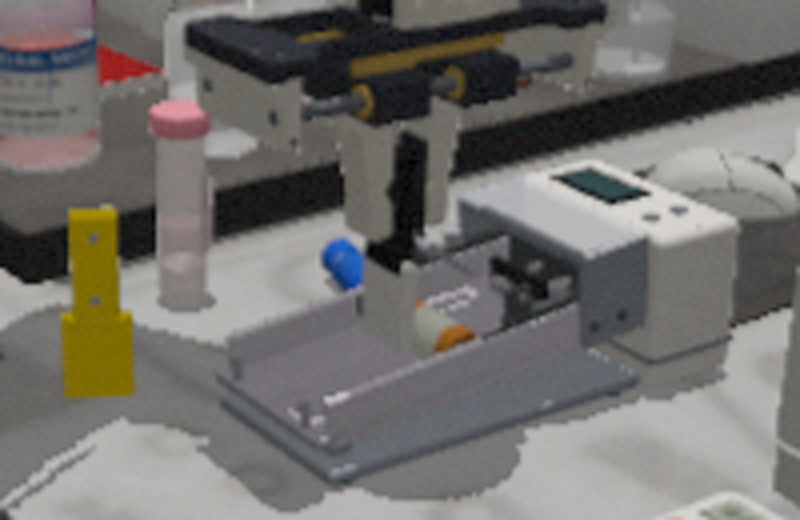

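The vial is still square against the blade (crop 440,330), below the catches. Going on, slower.

```bash
python3 -m crank '[[[0,-0.1,-0.01,0],[0,-0.2,-0.02,0],[0,-0.3,-0.03,0],[0,-0.4,-0.03,0],[0,-0.48,-0.04,0],[0,-0.48,-0.04,0]]]'; python3 -m crank '[[[0,-0.1,-0.01,0],[0,-0.2,-0.02,0],[0,-0.3,-0.03,0],[0,-0.4,-0.03,0],[0,-0.48,-0.04,0]]]'
```

```text
t: 13.78
eef_pos: [0.5681, 0.0792, 0.1033]
ee_rot: [-3.142, -0.0, -1.527]
force: [-0.3, 0.2, -0.5]
width: 0.0135
gripper_force: 60.0
t: 14.4
eef_pos: [0.58, 0.0797, 0.1043]
ee_rot: [3.142, -0.0, -1.527]
force: [-0.4, -0.2, -0.1]
width: 0.0136
gripper_force: 60.0
```

```bash
for i in 1 2; do python3 -m crank '[[[0,-0.1,-0.01,0],[0,-0.2,-0.02,0]]]'|grep -E 'pos|force:'; done
```

```text
eef_pos: [0.585, 0.0799, 0.1048]
force: [-0.1, -0.0, -0.4]
gripper_force: 60.0
eef_pos: [0.59, 0.0801, 0.1053]
force: [0.2, 0.6, -0.8]
gripper_force: 60.0
```

```bash
for i in 1 2; do python3 -m crank '[[[0,-0.1,-0.01,0],[0,-0.2,-0.02,0]]]'|grep -E 'pos|force:'; done
```

```text
eef_pos: [0.5946, 0.0803, 0.1057]
force: [-2.5, 0.9, -0.0]
gripper_force: 60.0
eef_pos: [0.5997, 0.0805, 0.1062]
force: [-2.0, 0.2, -0.1]
gripper_force: 60.0
```

```bash
for i in 1 2 3 4; do python3 -m crank '[[[0,-0.06,-0.005,0],[0,-0.12,-0.01,0]]]'|grep -E 'pos|force:'; done
```

```text
eef_pos: [0.6029, 0.0807, 0.1065]
force: [-2.1, 0.7, -0.4]
gripper_force: 60.0
eef_pos: [0.606, 0.0809, 0.1068]
force: [-1.3, 0.4, 1.5]
gripper_force: 60.0
eef_pos: [0.6089, 0.081, 0.1071]
force: [-2.1, 0.2, -0.2]
gripper_force: 60.0
eef_pos: [0.6118, 0.0811, 0.1073]
force: [-2.5, 1.5, 0.1]
gripper_force: 60.0
```

```bash
for i in 1 2 3; do python3 -m crank '[[[0,-0.04,-0.003,0],[0,-0.08,-0.007,0]]]'|grep -E 'pos|force:'; done
python3 - <<'E'
from h import *
p,d=arm.grab_frame('side')
cv2.imwrite('pics/s5.png',cv2.resize(p[150:280,190:390,::-1],None,fx=4,fy=4,interpolation=2))
E
```

```text
eef_pos: [0.6136, 0.0811, 0.1073]
force: [-2.5, 0.8, 0.3]
gripper_force: 60.0
eef_pos: [0.6158, 0.0812, 0.1076]
force: [-2.8, 0.8, 0.3]
gripper_force: 60.0
eef_pos: [0.6178, 0.0813, 0.1077]
force: [-2.7, 0.3, 0.5]
gripper_force: 60.0
```

View pics/s5.png

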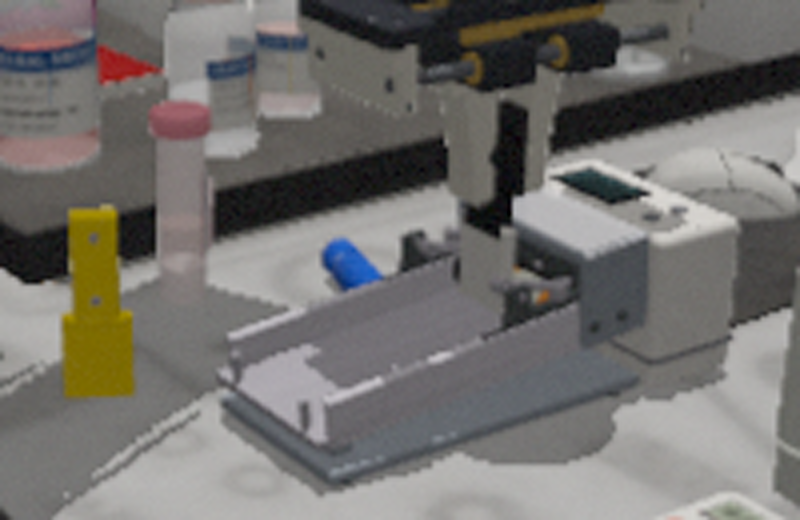

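The vial (crop 540,297) has gone under the catches into the nest, with the blade behind it and the handle close to the hood's edge. I'll check the hood's edge position in the first depth picture.

```bash
python3 - <<'E'
from h import *
d=np.load('pics/top0.npy');P=cloud('top',d);x,y,z=[P[...,i] for i in range(3)]
for x0 in np.arange(.612,.67,.004):
    m=(abs(x-x0)<.003)&(abs(y-.082)<.015)&(d>0);print(round(x0,3),m.sum(),np.round(np.percentile(z[m],[10,50,90]),4))
E
```

```text
0.612 34 [0.0367 0.0381 0.0401]
0.616 35 [0.037  0.0388 0.0406]
0.62 30 [0.0369 0.0396 0.0411]
0.624 30 [0.0372 0.0392 0.0423]
0.628 36 [0.0371 0.0399 0.0422]
0.632 31 [0.0389 0.0406 0.0429]
0.636 65 [0.039  0.0538 0.0879]
0.64 93 [0.0407 0.0604 0.0884]
0.644 42 [0.0607 0.0862 0.0886]
0.648 39 [0.0855 0.0875 0.0894]
0.652 32 [0.0863 0.0877 0.0894]
0.656 34 [0.086  0.0881 0.0902]
0.66 33 [0.087  0.0886 0.0901]
0.664 38 [0.0874 0.0891 0.091 ]
0.668 38 [0.0879 0.0895 0.0912]
```

```bash
for i in 1 2 3 4; do python3 -m crank '[[[0,-0.02,-0.002,0],[0,-0.04,-0.004,0]]]'|grep -E 'pos|^force:'; done
```

```text
eef_pos: [0.6189, 0.0814, 0.1079]
force: [-2.6, 0.6, -0.0]
eef_pos: [0.6199, 0.0814, 0.108]
force: [-2.2, 0.8, -0.1]
eef_pos: [0.6208, 0.0815, 0.1081]
force: [-3.4, 1.1, -0.7]
eef_pos: [0.6218, 0.0815, 0.1082]
force: [-3.5, -0.1, -0.9]
```

```bash
for i in 1 2 3; do python3 -m crank '[[[0,-0.02,-0.002,0],[0,-0.04,-0.004,0]]]'|grep -E 'pos|^force:'; done
```

```text
eef_pos: [0.6228, 0.0816, 0.1083]
force: [-3.1, 0.4, -0.6]
eef_pos: [0.6238, 0.0816, 0.1084]
force: [-2.6, -0.3, -0.7]
eef_pos: [0.6249, 0.0817, 0.1085]
force: [-2.7, -0.6, -2.1]
```

```bash
for i in 1 2; do python3 -m crank '[[[0,-0.02,-0.002,0],[0,-0.04,-0.004,0],[0,-0.04,-0.004,0]]]'|grep -E 'pos|^force:'; done
```

```text
eef_pos: [0.6258, 0.0817, 0.1087]
force: [-2.5, 0.3, -1.8]
eef_pos: [0.6267, 0.0817, 0.1087]
force: [-4.6, 0.5, -1.5]
```

```bash
for i in 1 2; do python3 -m crank '[[[0,-0.02,-0.002,0],[0,-0.03,-0.003,0],[0,-0.03,-0.003,0]]]'|grep -E 'pos|^force:'; done
```

```text
eef_pos: [0.6269, 0.0817, 0.1086]
force: [-5.6, 1.2, 0.3]
eef_pos: [0.627, 0.0817, 0.1086]
force: [-8.9, 1.2, 1.7]
```

```bash
python3 - <<'E'
from h import *
F=[]
for i in range(6):
    p,d=arm.grab_frame('side');s=arm.get_state();F.append(list(s['force'])+list(s['eef_pos']))
print(np.round(F,4))
cv2.imwrite('pics/s6.png',cv2.resize(p[195:245,290:350,::-1],None,fx=10,fy=10,interpolation=2))
E
```

```text
[[-7.8882  2.0498  0.9702  0.627   0.0817  0.1086]
 [-7.3498  0.8328  0.6233  0.627   0.0817  0.1086]
 [-7.3665  1.1566  0.5628  0.627   0.0817  0.1086]
 [-7.587   1.377  -0.3686  0.627   0.0817  0.1086]
 [-8.0324  1.2606  0.7705  0.627   0.0817  0.1086]
 [-8.0632  1.8086  1.8072  0.627   0.0817  0.1086]]
```

View pics/s6.png

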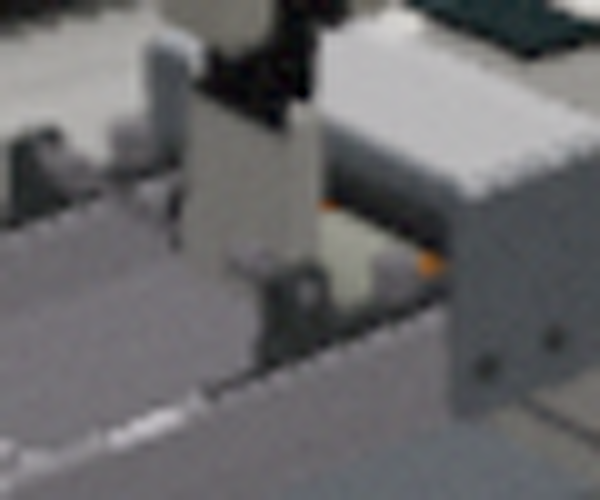

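Force is steady at about 7.5 N with the TCP stalled at x=0.627: that is the hard stop. I'll draw back slowly while watching the force.

```bash
python3 -m crank '[[[0,0.03,0.003,0],[0,0.06,0.005,0],[0,0.1,0.009,0]]]'|grep -E 'pos|^force:'; for i in 1 2; do python3 -m crank '[[[0,0.03,0.003,0],[0,0.06,0.005,0],[0,0.06,0.005,0]]]'|grep -E 'pos|^force:'; done
```

```text
eef_pos: [0.6262, 0.0817, 0.1088]
force: [-3.8, 0.1, -0.1]
eef_pos: [0.6244, 0.0816, 0.1086]
force: [-3.2, -0.5, -0.9]
eef_pos: [0.6236, 0.0819, 0.1089]
force: [-0.7, 0.2, -0.2]
```

The force vanished just past home, so the catches hold. Drawing right back and up.

```bash
python3 -m crank '[[[0,0.1,0.01,0],[0,0.3,0.03,0],[0,0.6,0.05,0],[0,1,0.09,0],[0,1.5,0.13,0],[0,2.1,0.18,0],[0,2.8,0.24,0],[0,3.6,0.3,0],[0,4.4,-0.6,0],[0,5.2,-1.8,0],[0,6,-3.2,0],[0,6.2,-4,0]]]'
python3 - <<'E'
from h import *
p,d=arm.grab_frame('side')
cv2.imwrite('pics/s7.png',cv2.resize(p[170:270,225:385,::-1],None,fx=5,fy=5,interpolation=2))
rows([(.386,.2804,.2,-95.74),(.386,.2804,.13,-95.74)])
E
```

```text
t: 23.38
eef_pos: [0.4667, 0.0747, 0.2103]
ee_rot: [-3.139, 0.001, -1.526]
force: [-0.3, 0.1, -1.0]
width: 0.0136
gripper_force: 60.0
[-8.36, 2.9, 0.5, 1.66]
[-8.36, 2.9, 3.3, 1.66]
```

View pics/s7.png

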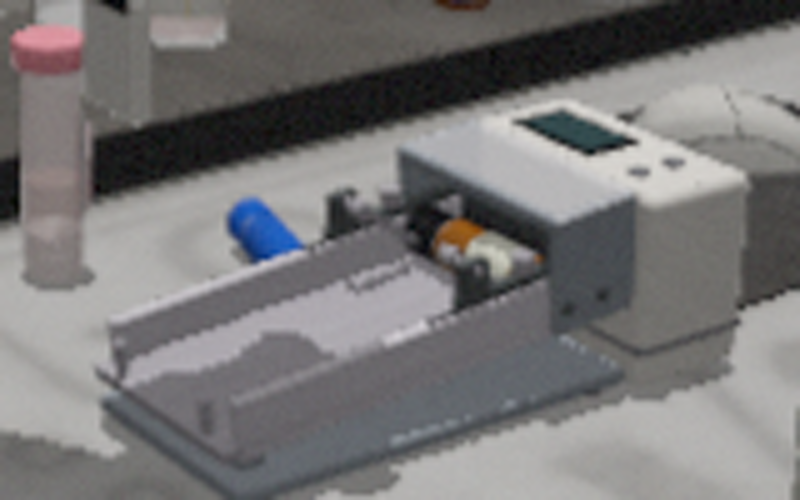

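The vial stays held in the nest behind the catches (crop 480,250), with the paddle away. Returning to the stand.

```bash
python3 -m crank '[[[-1.3,0.5,0,0.3],[-3,1,0,0.6],[-4.8,1.7,0,1],[-6.5,2.3,0.2,1.4],[-7.8,2.7,0.4,1.6],[-8.35,2.9,0.8,1.65],[-8.35,2.9,1.8,1.65],[-8.35,2.9,2.8,1.65],[-8.35,2.9,3.3,1.65],[-8.35,2.9,3.3,1.65]]]'
python3 - <<'E'
from h import *
p,d=arm.grab_frame('side')
s=arm.get_state();e=np.array(s['eef_pos']);print(np.round(e,4),np.degrees(s['ee_rot'][2]))
P=cloud('side',d);x,y,z=[P[...,i] for i in range(3)]
b=(abs(x-e[0])<.04)&(abs(y-e[1])<.03)&(d>0)
for lo in np.arange(.055,.125,.01):
    q=P[b&(z>lo)&(z<=lo+.01)]
    if len(q)>3: print(round(lo,3),len(q),np.round(np.percentile(q[:,0],[5,50,95]),4),np.round(np.percentile(q[:,1],[5,50,95]),4),np.round(q[:,2].min(),4))
cv2.imwrite('pics/s8.png',cv2.resize(p[150:260,130:230,::-1],None,fx=5.4,fy=5.4,interpolation=2))
rows([(.386,.2804,.069,-95.74)])
E
```

```text
t: 24.68
eef_pos: [0.3861, 0.2792, 0.1252]
ee_rot: [3.141, -0.002, -1.671]
force: [0.2, 0.4, -0.0]
width: 0.0137
gripper_force: 60.0
[0.3865 0.2798 0.126 ] -95.73795823380793
0.065 33 [0.381  0.3831 0.3881] [0.2645 0.2677 0.2971] 0.0652
0.075 34 [0.3811 0.3826 0.3871] [0.2624 0.2688 0.2928] 0.0751
0.085 29 [0.3812 0.3832 0.3877] [0.2634 0.2694 0.2959] 0.0857
0.095 33 [0.3806 0.3826 0.3874] [0.264  0.2673 0.2989] 0.095
0.105 40 [0.3797 0.3837 0.3904] [0.2652 0.2714 0.2836] 0.105
0.115 38 [0.3786 0.3837 0.3912] [0.2698 0.2728 0.287 ] 0.115
0.125 102 [0.3638 0.3838 0.4042] [0.2661 0.2698 0.2763] 0.125
[-0.02, 0.02, 2.28, 0.0]
```

View pics/s8.png

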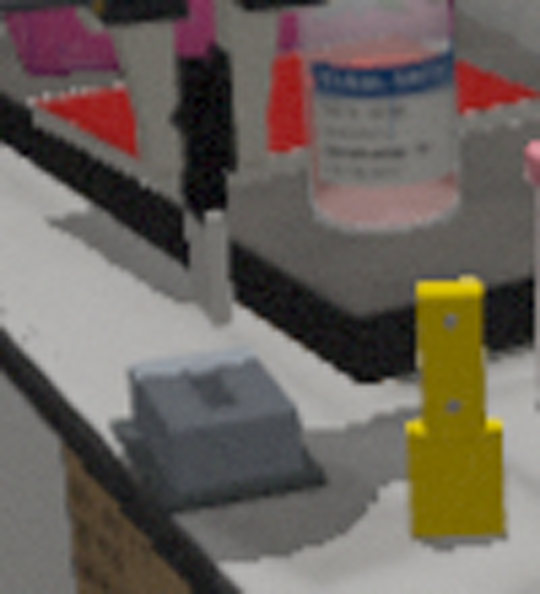

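The paddle hangs upright and unslipped (crop 208,260) right over the slot (215,385). Inserting.

```bash
python3 -m crank '[[[0,0,0.4,0],[0,0,0.8,0],[0,0,1.1,0],[0,0,1.3,0],[0,0,1.45,0],[0,0,1.6,0],[0,0,1.6,0]]]'
```

```text
t: 25.6
eef_pos: [0.386, 0.2799, 0.0855]
ee_rot: [3.141, -0.001, -1.671]
force: [-2.7, 0.8, -2.1]
width: 0.0136
gripper_force: 60.0
```

```bash
python3 -m crank '[[[0,0.04,0,0],[0,0.04,0.15,0],[0,0.04,0.3,0],[0,0.04,0.45,0],[0,0.04,0.55,0],[0,0.04,0.62,0],[0,0.04,0.62,0]]]'
```

```text
t: 26.48
eef_pos: [0.3853, 0.2802, 0.0703]
ee_rot: [3.141, -0.0, -1.671]
force: [-0.1, -0.3, -0.1]
width: 0.0137
gripper_force: 60.0
```

```bash
python3 -m crank '[[[0,0,0.05,0],[0,0,0.05,0]]]' && python3 -m crank '[[[0,0,0,0],[0,0,0,0],[0,0,0,0],[0,0,0,0],[0,0,0,0],[0,0,0,0],[0,0,0,0],[0,0,0,0],[0,0,0,0]]]' 0 && python3 -m crank '[[[0,0,-0.5,0],[0,0,-1.2,0],[0,0,-2.2,0],[0,0,-3.2,0],[0,0,-4.2,0],[0,0,-5,0],[0,0,-5,0]]]'
python3 - <<'E'
from h import *
p,d=arm.grab_frame('side')
cv2.imwrite('pics/s9.png',cv2.resize(p[150:270,140:380,::-1],None,fx=3.3,fy=3.3,interpolation=2))
E
```

```text
t: 26.72
eef_pos: [0.3854, 0.2802, 0.0691]
ee_rot: [3.142, -0.0, -1.671]
force: [0.5, -1.0, -1.1]
width: 0.0139
gripper_force: 60.0
t: 27.85
eef_pos: [0.3854, 0.2802, 0.0692]
ee_rot: [3.142, -0.0, -1.671]
force: [-0.7, 0.1, 0.3]
width: 0.0876
gripper_force: 0.0
t: 28.72
eef_pos: [0.386, 0.281, 0.1966]
ee_rot: [-3.14, 0.004, -1.671]
force: [0.3, 0.6, 0.1]
width: 0.0874
gripper_force: 0.0
```

View pics/s9.png

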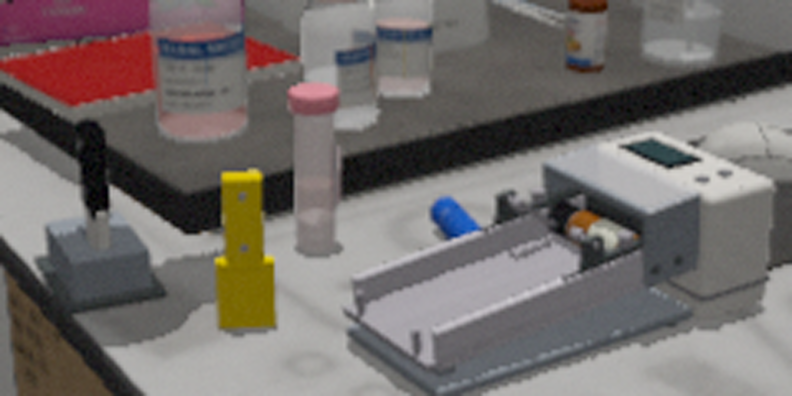

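The paddle stands in its stand (crop 95,200), the vial is held home in the nest (600,230), and nothing else has moved. Handing in.

```bash
python3 -c "
from station import arm;print(arm.job_done())"
```

```text
the job is handed in; nothing more can be done
None
```

The job is handed in: the vial went to its hard stop at about 7.5 N and stayed behind the catches when I drew back, the paddle is upright in its stand, and the last picture shows nothing else moved (about 29 s used).

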